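Prop the bin lid and stand the fallen oil bottle upright

ROBOT

A 6-joint arm with a two-finger parallel gripper is mounted at the origin on the work surface. World frame = base frame: x ahead of the robot, y to its left, z up, the work surface at z = 0. Lengths are in mm, angles in rad, forces in N, time in s.
With the tool pointing down it reaches from about 350 to 775 mm from the base axis. Payload 7.3 kg.
Tool frame: the origin (TCP) lies midway between the tips of the shut fingers; the grasp point (between the pads) lies 19 mm behind it; x points along the fingers, z is the direction in which the jaws open and shut, and the axes are right-handed (so a half turn about x gives the same grasp; the last joint's range is limited). The gripper opens to 92 mm and grips with 3 to 60 N. Pads are 19 mm wide; open, the fingers measure 130 mm over their backs; the gripper's body (75 mm by 190 mm) begins 47 mm behind the grasp point.
Start: joints at [1.17, 0.342, 1.524, -0, 1.275, -0.146], TCP at [132.311, 508.073, 226.741] pointing down, gripper open.
Joint ranges: [-2.53, 2.53], [-0.77, 2.02], [0.04, 2.7], [-1, 4.14], [0.28, 2.66], [-3.11, 3.11]. Speed limits (rad/s): [2.57, 2.57, 3.14, 3.14, 3.14, 3.14].

INTERFACE

Orientations are given as [roll, pitch, yaw] about the fixed x, y, z axes, in that order (R = Rz(yaw) Ry(pitch) Rx(roll)).
In Python, from plant import monitor, optics, close_job gives the robot as it stands.
- The arm moves only by the tool send_rows, never from a script. Its argument "commands" is a list that holds one entry, the list of rows, each a list of 5 numbers: the shift along the tool's x, y, z in m, then the turn about the tool's x in degrees, then the finger opening in m, from 0 to 0.0918. A call has 1 to 10 rows; each row shifts and turns the pose as measured when the row begins, along the tool's axes as they then stand; what a row does not reach is not made up. A row lasts 1/12 s, in which the tool goes at most 41.7 mm and 7.16 degrees, less where a joint would pass 70% of its speed; a pose out of reach is approached as far as the arm can. A call with a gripper value outside its range is refused whole. The fingers move at their own pace and stop on an object; the grip force is fixed at half the most. Time passes only in rows, so rows that do not move let the fingers close. It gives the time, the measured TCP pose, the force and the opening at its end, in the units of the state.
- monitor.get_obs(): the state, without advancing time (a new reading comes with each control period).
- optics.capture(name): name is "scene" or "top" or "wrist"; returns a dict with "color" (480x640x3 uint8, blue, green, red), "camera_matrix" (3x3 intrinsics, pixels), "camera_from_world" (4x4, takes a point from world to camera coordinates); the wrist camera has in their place "T_tool_cam" (4x4, takes a point from camera to tool coordinates, whose origin is the TCP and whose axes are the tool frame's). Camera axes: x right, y down, z forward; pixel columns grow to the right and rows downward; lengths in mm; the calibration is good to about 2 mm. The wrist camera is an equidistant fisheye: a pixel r from the principal point sees the ray r / f radians off the axis. A picture is of the moment at which its call begins: read the wrist's pose just before it. There is no depth.
- close_job(): hands the job in, once; it reports no verdict.
The state is a dict: "time": time; "joint_positions": joint angles; "dq": joint speeds; "tau": joint torques, N m; "tool_pos": TCP position; "tcp_rot": TCP orientation; "contact_force": force on the tool from outside, world axes, zero at the start; "moment": the same for the moment, N m; "grip_width": finger opening in mm.
Only numpy, scipy, OpenCV 4.12 (cv2) and the standard library are available. Lean on these libraries where they do the work, as an engineer would, in place of code of your own. Each camera call takes 0.05 s, during which the arm holds its last target.

TASK

Flip up the steel stay on the side of the deep bin as far as it goes, so that it pushes the lid back and props it open. Then tip the slim bottle that is leaning in the bin upright and set it down, without dropping it, standing on the floor of the bin's front compartment (the one away from the lid's hinge). Leave the stay up, let go of everything, and do not disturb the mug, the filter cover or the clutch lever.

Things in the scene. Friction and masses are not known exactly. Their poses are not given: they have to be found in the camera images.
- bin: Deep open grey steel bin, fixed. Origin: centre of underside; x from front wall (robot's right) to back wall with the lid hinge (robot's left), y to the side with the stay (nearest robot), z up. Outside 132 x 198 x 116 mm (rim z = 116), walls 4, floor 6 thick, 110 deep inside. A rib along y on the floor, 10 high, 6 thick, centred at x = +5, parts the front compartment (x -62 to +2) from the back one (x +8 to +62).
- pocket (a point): Centre of the floor of the bin's front compartment, on the floor's surface (x = -30, y = 0, z = 6 mm in the bin's frame); axes as the bin's. The compartment is 64 mm long in x and 190 mm wide in y.
- lid (a joint): Lid angle, rad: 0 closed flat over the bin, 1.57 upright, at most 1.75; starts at 1.20 to 1.36. Flat steel sheet, 0.35 kg, 138 mm from hinge to free edge, 246 mm wide (bin y -100 to +146). It opens up and towards the robot's left. The slightly stiff hinge just holds it; under 2 N at the free edge moves it. The stay, fully up, holds it at about 1.45.
- lid_edge (a point): Middle of the lid's free edge, 138 mm from the hinge; x axis points from the free edge to the hinge. The hinge line runs along the bin's y at x = +66, z = 118 mm in the bin's frame; this point is at y = +23 mm there.
- stay (a joint): Angle of the lid's stay, rad: 0 level, pointing from its pivot to the bin's front (-x); it swings up about the bin's y axis to its stop, fully up, at 1.50 (1.57 would be straight up). Starts at 0 to 0.25. Pivot at x = +29, y = +133, z = 76 mm in the bin's frame, outside the side wall. Stiff: 1 to 2 N at its end moves it (a little more once it meets the lid), and it stays where left.
- stay_grip (a point): Point on the centre line of the stay's flat bar (14 mm wide along the pivot's axis, 10 thick, 155 mm long from the pivot), 135 mm from the pivot: pinch it here along the bin's y. x axis along the bar to the pivot, y along the pivot's axis. The bin's side wall is 27 mm beside the bar.
- stay_tip (a point): Centre of the rubber ball (10 mm) on the stay's round finger, 8 mm thick, which stands square to the bar 150 mm from the pivot; the ball's centre is 30 mm off the bar's centre line. The finger points up while the stay lies level, and to the lid once it is up, when the ball presses the lid back.
- bottle: Slim closed white plastic bottle, black cap, 0.2 to 0.4 kg. Square body 42 x 42 x 165 mm, tapered shoulder 12, round cap 30 diameter x 23; 200 mm in all. Origin: centre of underside; z along its axis to the cap, x and y square to its sides, y parallel to the bin's y. Starts leaning 0.69 rad: foot in the back compartment at the back wall, lower side on the front rim 143 mm from the foot, cap out over that rim.
- mug: White ceramic mug with three screwdrivers, 82 mm wide and 95 mm high, 175 mm with the screwdrivers; a bystander. Origin at the centre of its underside.
- filter_cover: Black plastic air filter cover, 150 x 110 x 31 mm, lying on the mat; a bystander. Origin at the centre of its underside.
- clutch_lever: Aluminium clutch lever, about 190 mm long and 12 mm thick, lying on the mat; a bystander. Origin near its middle, on the underside.
Mind the look-alikes: they are no part of the job. What is meant by the bottle is not brown, and is the smaller of those in its own colour.

How it is judged (in metres and radians):
On the way, in this order (a step that is already met when the one before it is completed fails the run):
1. the stay is flipped up and props the lid (value of joint stay above 1.4 rad and value of joint lid above 1.36 rad), for 0.2 s.
2. the bottle stands upright on the floor of the front compartment (all of step 1 and angle between bottle's own z axis and vertical below 0.07 rad and x of bottle in the frame of pocket between -0.016 and 0.016 m and y of bottle in the frame of pocket between -0.08 and 0.08 m and z of bottle in the frame of pocket between -0.005 and 0.005 m), for 0.2 s.
At the end, for the whole second after the job is handed in: Stay up (over 1.40 rad), lid propped open (over 1.36 rad); bottle at rest, within 0.07 rad of upright, on the floor of the front compartment: its underside centre within 5 mm of the floor, 16 mm in x and 80 mm in y of the compartment centre (all of step 2 and linear speed of bottle below 0.03 m/s and angular speed of bottle below 0.3 rad/s); the robot touches nothing.
It fails at once if the bottle is dropped: it moves faster than 0.5 m/s while the fingers do not touch it (linear speed of bottle above 0.5 m/s and contact force between the fingers and bottle below 0.05 N).
It fails at once if the mug, filter cover or clutch lever is moved by more than 25 mm or the mug is tipped (distance of any of mug, filter_cover, clutch_lever from where it was at the start of the episode above 0.025 m or angle between mug's own z axis and vertical above 0.3 rad).
It also fails if it takes over 58 s, if anything falls off the work surface, if the arm or the gripper's body presses on something with over 40 N, if the wrist force passes 120 N, or if a joint passes its speed limit or range.

## Working session

There is one attempt and no reset: what is moved stays moved. The work goes in short steps, Python scripts to look and compute and a tool call to move; the robot and the scene stay as the last step left them, time stands still between calls to the robot, and variables do not carry over. Pictures are saved under pics/ and viewed, and the job is handed in when it is done.

Besides the shell and the picture viewer there is one more tool, called after "Request:" as name(argument=value, ...), one argument or row to a line, values as JSON. send_rows: Moves the arm, as the interface text tells. Its arguments: {"type":"object","properties":{"commands":{"type":"array","items":{"type":"array","items":{"type":"array","items":{"type":"number"}}}}},"required":["commands"]}

```bash
ls; mkdir -p pics
python3 - <<'E'
from plant import monitor, optics
import cv2
o=monitor.get_obs(); print(o)
for n in ("scene","top","wrist"):
    c=optics.capture(n); cv2.imwrite(f"pics/{n}0.png",c["color"])
    print(n,c["camera_matrix"].tolist() if hasattr(c["camera_matrix"],'tolist') else c["camera_matrix"], c.get("camera_from_world"), c.get("T_tool_cam"))
E
```

```text
pics
{'time': 0.0, 'joint_positions': array([ 1.16996020e+00,  3.42729667e-01,  1.52500266e+00, -6.12879648e-06,
        1.27539888e+00, -1.45981917e-01]), 'dq': array([-0.00031077, -0.00010147, -0.0001863 , -0.00123738, -0.00044084,
        0.00076097]), 'tau': array([ 1.46714825e-03, -4.31227648e+01, -2.44226611e+01,  7.17929564e-02,
        5.58107521e-02, -1.08032889e-04]), 'tool_pos': array([132.16765617, 507.6767227 , 226.04636913]), 'tcp_rot': array([ 2.99941985,  1.56925775, -1.96782155]), 'contact_force': array([-0.07153075,  0.0870809 , -0.03945544]), 'moment': array([-0.02769955, -0.01218386,  0.04876267]), 'grip_width': 91.64203533422427}
scene [[435.42175509090293, 0.0, 314.51172858530435], [0.0, 435.42175509090293, 236.62164564727112], [0.0, 0.0, 1.0]] [[-4.34770134e-01  9.00458363e-01  1.22338176e-02  2.01632061e+02]
 [ 7.10741239e-01  3.51447657e-01 -6.09369704e-01 -2.37997373e+02]
 [-5.53011593e-01 -2.56240670e-01 -7.92791837e-01  1.34265165e+03]
 [ 0.00000000e+00  0.00000000e+00  0.00000000e+00  1.00000000e+00]] None
top [[513.3882859378667, 0.0, 320.192247031085], [0.0, 513.3882859378667, 244.39484090285086], [0.0, 0.0, 1.0]] [[-1.56556956e-02 -9.99761800e-01  1.52066784e-02 -7.82888440e+00]
 [-9.91038396e-01  1.34977404e-02 -1.32893600e-01  4.23774487e+02]
 [ 1.32656689e-01 -1.71509439e-02 -9.91013647e-01  1.51651904e+03]
 [ 0.00000000e+00  0.00000000e+00  0.00000000e+00  1.00000000e+00]] None
wrist [[371.64829954431775, 0.0, 319.8089287609295], [0.0, 371.64829954431775, 241.2838780210735], [0.0, 0.0, 1.0]] None [[ 2.35580863e-04 -2.78421927e-01  9.60458836e-01 -1.57971612e+02]
 [-5.27051676e-04 -9.60458763e-01 -2.78421777e-01  7.44504087e+01]
 [ 9.99999833e-01 -4.40620596e-04 -3.73008447e-04  2.70048282e-01]
 [ 0.00000000e+00  0.00000000e+00  0.00000000e+00  1.00000000e+00]]
```

View pics/scene0.png

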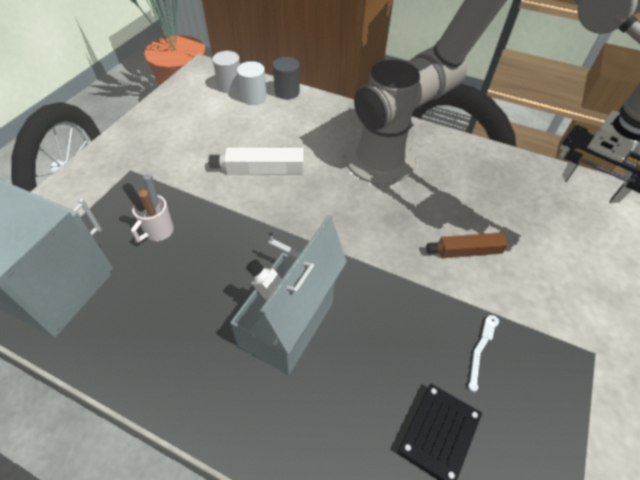

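View pics/top0.png

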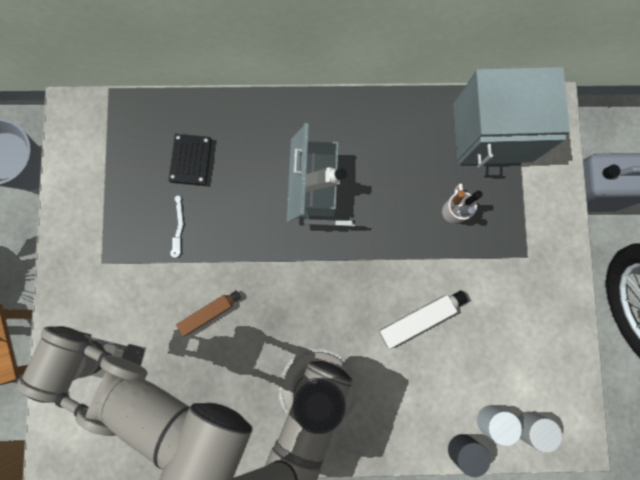

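View pics/wrist0.png

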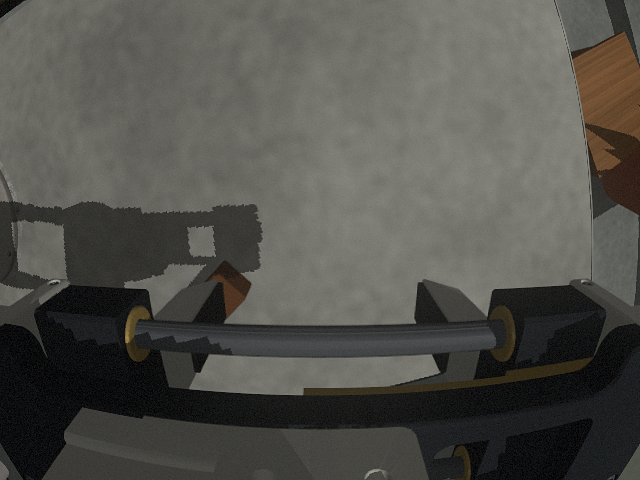

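```bash
cat > h.py <<'E'
import numpy as np, cv2
from plant import monitor, optics
from scipy.spatial.transform import Rotation as R
def cap(n):
    return optics.capture(n)
def ray(c,u,v):
    K=c["camera_matrix"];T=c["camera_from_world"]
    d=np.linalg.inv(K)@[u,v,1]; Rm=T[:3,:3]
    return -Rm.T@T[:3,3], Rm.T@d
def onz(c,u,v,z):
    o,d=ray(c,u,v); return o+d*(z-o[2])/d[2]
def tri(c1,p1,c2,p2):
    o1,d1=ray(c1,*p1);o2,d2=ray(c2,*p2)
    d1/=np.linalg.norm(d1);d2/=np.linalg.norm(d2)
    s=np.linalg.lstsq(np.c_[d1,-d2],o2-o1,rcond=None)[0]
    a=o1+d1*s[0];b=o2+d2*s[1]
    return (a+b)/2,np.linalg.norm(a-b)
def proj(c,p):
    T=c["camera_from_world"]; q=T[:3,:3]@p+T[:3,3]; q=c["camera_matrix"]@q; return q[:2]/q[2]
def tool():
    o=monitor.get_obs(); return o["tool_pos"],R.from_euler('xyz',o["tcp_rot"]).as_matrix(),o
E
python3 - <<'E'
from h import *
p,M,o=tool(); print(p,M.round(3))
a=cv2.imread("pics/top0.png")[110:250,270:390]; cv2.imwrite("pics/top0z.png",cv2.resize(a,None,fx=5,fy=5,interpolation=cv2.INTER_CUBIC)[:600])
a=cv2.imread("pics/scene0.png")[205:375,215:365]; cv2.imwrite("pics/scene0z.png",cv2.resize(a,None,fx=3.5,fy=3.5,interpolation=cv2.INTER_CUBIC))
E
```

```text
[132.18493795 507.79175096 226.2085637 ] [[-0.    -0.968  0.252]
 [-0.001  0.252  0.968]
 [-1.     0.    -0.001]]
```

View pics/top0z.png

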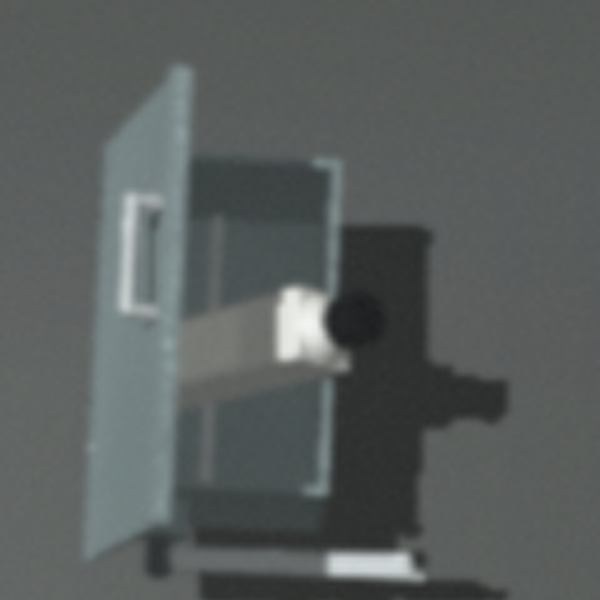

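View pics/scene0z.png

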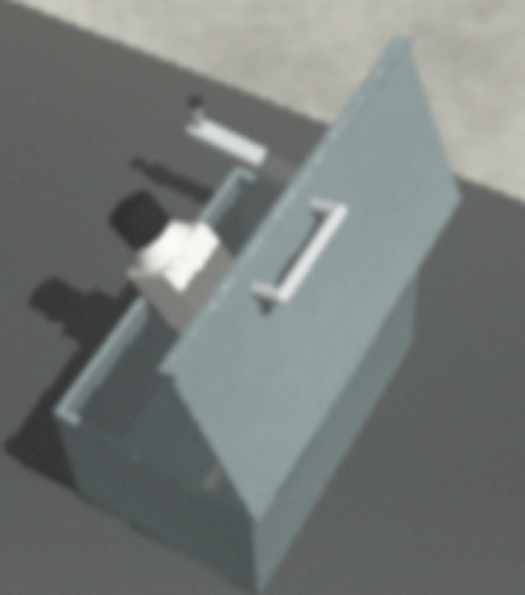

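Run:
```python
from h import *
t=cap("top");s=cap("scene")
T=lambda x,y:(x/5+270-.4,y/5+110-.4)
S=lambda x,y:(x/3.5+215-.36,y/3.5+205-.36)
for n,a,b in (("far",(342,158),(57,410)),("near",(329,494),(245,170)),
   ("lidfar",(184,66),(163,368)),("lidnear",(170,525),(402,38)),
  ("ball",(420,563),(195,102)),("cap",(356,318),(140,218))):
    print(n,tri(t,T(*a),s,S(*b)), onz(t,*T(*a),116), onz(s,*S(*b),116))
```

```text
far (array([712.30019016, -68.04042533, 122.10487152]), np.float64(1.8603541989713563)) [714.85521918 -69.21904716 116.        ] [709.76517065 -69.55198533 116.        ]
near (array([514.08823491, -55.0668599 , 116.63210075]), np.float64(5.648690372586841)) [515.32703107 -57.71831813 116.        ] [512.87196728 -52.57154793 116.        ]
lidfar (array([718.5504    ,  20.41167866, 255.83519311]), np.float64(1.9669139703706002)) [771.68693403  22.25215257 116.        ] [659.55892274 -28.4707951  116.        ]
lidnear (array([472.21485607,  32.78883819, 249.10305713]), np.float64(2.492707297050604)) [498.42286871  33.55544118 116.        ] [366.7405826   -8.29205679 116.        ]
ball (array([ 475.59492776, -109.90457116,  111.53415638]), np.float64(1.2762425028213724)) [ 474.53562063 -108.94191174  116.        ] [ 478.68833088 -108.54748933  116.        ]
cap (array([603.5448757 , -71.62424836, 170.26880221]), np.float64(0.9911149205475679)) [618.81366256 -75.37748013 116.        ] [574.61153392 -94.20275209 116.        ]
```

Request:
send_rows(
  commands=[
    [[-0.008, 0, 0, 7.16, 0.0918], [-0.008, 0, 0, 7.16, 0.0918], [-0.008, 0, 0, 7.16, 0.0918], [-0.008, 0, 0, 7.16, 0.0918], [-0.008, 0, 0, 7.16, 0.0918], [-0.008, 0, 0, 7.16, 0.0918], [-0.008, 0, 0, 7.16, 0.0918], [-0.008, 0, 0, 7.16, 0.0918], [-0.008, 0, 0, 7.16, 0.0918], [-0.008, 0, 0, 7.16, 0.0918]],
  ],
)

```text
time: 1.08
tool_pos: [131.5, 506.2, 306.2]
tcp_rot: [-2.032, 1.561, -1.972]
contact_force: [-0.1, 1.2, -0.6]
grip_width: 91.6
```

```bash
cat >> h.py <<'E'
PSI=1.516; O=np.array([616.8,3.9,0.])
B=np.array([[np.cos(PSI),-np.sin(PSI),0],[np.sin(PSI),np.cos(PSI),0],[0,0,1.]])
def tb(p): return B.T@(np.asarray(p)-O)
def fb(q): return O+B@np.asarray(q)
def st():
    p,M,o=tool(); print("t",round(o["time"],2),"tcp",p.round(1),"bin",tb(p).round(1),"F",o["contact_force"].round(1),"w",round(o["grip_width"],1))
    print("toolx/y/z in bin:",(B.T@M).T.round(3).tolist(),"turn need deg",np.degrees(np.arctan2((B.T@M)[1,1],(B.T@M)[0,1])).round(2),"q",o["joint_positions"].round(2))
def to(q):
    p,M,o=tool(); print("to",q,"tool shift mm",(M.T@(fb(q)-p)).round(1))
E
python3 -c "
from h import *
st(); to([-108,133,170])"
```

```text
t 1.08 tcp [131.5 506.2 306.2] bin [474.9 512.1 306.2] F [-0.1  1.2 -0.6] w 91.6
toolx/y/z in bin: [[-0.009, 0.003, -1.0], [0.993, 0.115, -0.008], [0.115, -0.993, -0.004]] turn need deg 6.61 q [1.17 0.29 1.37 0.   1.48 1.11]
to [-108, 133, 170] tool shift mm [ 140.2 -621.6  310. ]
```

Request:
send_rows(
  commands=[
    [[0, 0, 0, 6.6, 0.0918], [0, -0.037, 0.018, 0, 0.0918], [0, -0.037, 0.018, 0, 0.0918], [0, -0.037, 0.018, 0, 0.0918], [0, -0.037, 0.018, 0, 0.0918], [0, -0.037, 0.018, 0, 0.0918], [0, -0.037, 0.018, 0, 0.0918], [0, -0.037, 0.018, 0, 0.0918], [0, -0.037, 0.018, 0, 0.0918], [0, -0.037, 0.018, 0, 0.0918]],
  ],
)

```text
time: 1.92
tool_pos: [269.3, 161.3, 306.6]
tcp_rot: [-1.852, 1.564, -1.909]
contact_force: [1.4, 0.3, -0.8]
grip_width: 91.7
```

```bash
python3 -c "
from h import *
st(); to([-108,133,170])"
```

```text
t 1.92 tcp [269.3 161.3 306.6] bin [138.1 355.6 306.6] F [ 1.4  0.3 -0.8] w 91.7
toolx/y/z in bin: [[-0.006, 0.002, -1.0], [1.0, -0.001, -0.006], [-0.002, -1.0, -0.002]] turn need deg -0.09 q [ 0.3  -0.12  1.84 -0.01  1.43  0.36]
to [-108, 133, 170] tool shift mm [ 137.7 -244.9  223.2]
```

Request:
send_rows(
  commands=[
    [[0, -0.035, 0.015, 0, 0.0918], [0, -0.035, 0.02, 0, 0.0918], [0, -0.03, 0.028, 0, 0.0918], [0, -0.03, 0.028, 0, 0.0918], [0, -0.03, 0.028, 0, 0.0918], [0, -0.03, 0.028, 0, 0.0918], [0, -0.03, 0.028, 0, 0.0918], [0.015, -0.02, 0.028, 0, 0.0918], [0.035, 0, 0.018, 0, 0.0918], [0.02, 0, 0, 0, 0.0918]],
  ],
)

```text
time: 2.75
tool_pos: [482.3, -111.7, 241.9]
tcp_rot: [-0.576, 1.55, -0.645]
contact_force: [-0.7, 0.5, -0.9]
grip_width: 91.6
```

```bash
python3 -c "
from h import *
st(); to([-108,133,160])
cv2.imwrite('pics/w1.png',cap('wrist')['color'])"
```

```text
t 2.75 tcp [ 482.3 -111.7  241.9] bin [-122.8  128.   241.9] F [-0.7  0.5 -0.9] w 91.6
toolx/y/z in bin: [[-0.012, -0.017, -1.0], [1.0, -0.014, -0.011], [-0.013, -1.0, 0.017]] turn need deg -0.78 q [-0.38  0.26  1.59 -0.01  1.26 -0.31]
to [-108, 133, 160] tool shift mm [81.6 15.7 -6.7]
```

View pics/w1.png

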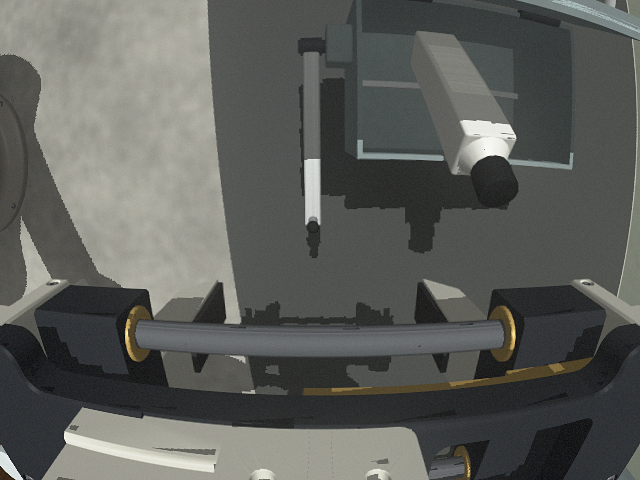

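```bash
cat >> h.py <<'E'
def wray(c,u,v,p,M):
    K=c["camera_matrix"];T=c["T_tool_cam"]
    x=np.array([u-K[0,2],v-K[1,2]]); r=np.linalg.norm(x); a=r/K[0,0]
    d=np.r_[x/r*np.sin(a),np.cos(a)]
    return p+M@T[:3,3], M@T[:3,:3]@d
def wz(c,u,v,p,M,z):
    o,d=wray(c,u,v,p,M); return o+d*(z-o[2])/d[2]
E
python3 - <<'E'
from h import *
p,M,o=tool(); c=cap('wrist')
for n,u,v,z in (("ball",313,227,110),("barW/Gr",312,159,82),("rimnear",358,157,116),("rimfar",573,168,116),("cap",493,183,166),("pivot-ish",312,62,82),("b",465,140,150)):
    print(n,tb(wz(c,u,v,p,M,z)).round(1))
E
```

```text
ball [-119.7  133.5  110. ]
barW/Gr [-67.8 133.7  82. ]
rimnear [-64.1  98.7 116. ]
rimfar [-65.  -99.7 116. ]
cap [-75.7  11.4 166. ]
pivot-ish [ 15.  132.4  82. ]
b [-48.2  27.2 150. ]
```

Request:
send_rows(
  commands=[
    [[0.02, 0.008, -0.004, -0.8, 0.05], [0.035, 0.006, -0.003, 0, 0.05], [0.035, 0, 0, 0, 0.05], [0.035, 0, 0, 0, 0.05], [0.01, 0, 0, 0, 0.05], [0, 0, 0, 0, 0.05]],
  ],
)

```text
time: 3.35
tool_pos: [477.8, -96.2, 111.6]
tcp_rot: [-0.511, 1.542, -0.561]
contact_force: [0.0, 0.2, 0.5]
grip_width: 56.5
```

```bash
python3 -c "
from h import *
st(); to([-108,133,67])"
```

```text
t 3.35 tcp [477.8 -96.2 111.6] bin [-107.6  133.3  111.6] F [0.  0.2 0.5] w 56.5
toolx/y/z in bin: [[-0.014, -0.025, -1.0], [1.0, 0.005, -0.014], [0.005, -1.0, 0.025]] turn need deg 0.29 q [-0.35  0.39  1.81 -0.01  0.91 -0.3 ]
to [-108, 133, 67] tool shift mm [44.6  0.2 -0.8]
```

Request:
send_rows(
  commands=[
    [[0.025, 0, -0.001, 0, 0.04], [0.02, 0, 0, 0, 0.04], [0, 0, 0, 0, 0.04], [0, 0, 0, 0, 0.0], [0, 0, 0, 0, 0.0], [0, 0, 0, 0, 0.0], [0, 0, 0, 0, 0.0], [0, 0, 0, 0, 0.0], [0, 0, 0, 0, 0.0]],
  ],
)

```text
time: 4.1
tool_pos: [479.7, -97.1, 78.8]
tcp_rot: [-0.523, 1.534, -0.569]
contact_force: [2.3, 2.1, -2.4]
grip_width: 13.8
```

```bash
python3 -c "
from h import *
st(); to([-108,133,67])
cv2.imwrite('pics/w2.png',cap('wrist')['color'])"
```

```text
t 4.1 tcp [479.7 -97.1  78.8] bin [-108.4  131.4   78.8] F [ 2.3  2.1 -2.4] w 13.8
toolx/y/z in bin: [[-0.018, -0.032, -0.999], [1.0, 0.009, -0.019], [0.009, -0.999, 0.032]] turn need deg 0.49 q [-0.35  0.44  1.84 -0.01  0.82 -0.3 ]
to [-108, 133, 67] tool shift mm [11.7  0.6 -2. ]
```

View pics/w2.png

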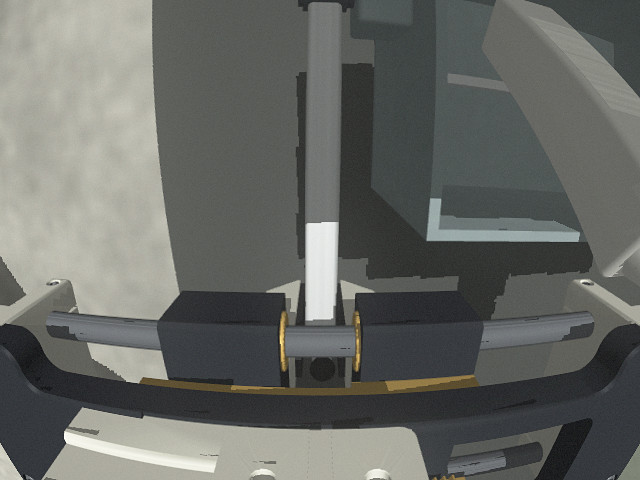

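Request:
send_rows(
  commands=[
    [[0, 0, 0, 0, 0.035], [0, 0, 0, 0, 0.035], [0.012, 0, -0.001, 0, 0.035], [0.006, 0, 0, 0, 0.035], [0.003, 0, 0, 0, 0.0], [0, 0, 0, 0, 0.0], [0, 0, 0, 0, 0.0], [0, 0, 0, 0, 0.0], [0, 0, 0, 0, 0.0]],
  ],
)

```text
time: 4.9
tool_pos: [480.3, -98.3, 59.8]
tcp_rot: [-0.539, 1.531, -0.583]
contact_force: [4.0, 0.0, -1.3]
grip_width: 13.6
```

```bash
python3 -c "
from h import *
st()
import numpy as np
for phi in np.arange(0.03,1.6,.1): print(round(phi,2),(fb([29-137*np.cos(phi),133,76+137*np.sin(phi)-12])).round(1),(29-137*np.cos(phi)).round(1),(64+137*np.sin(phi)).round(1))"
```

```text
t 4.9 tcp [480.3 -98.3  59.8] bin [-109.5  130.7   59.8] F [ 4.   0.  -1.3] w 13.6
toolx/y/z in bin: [[-0.02, -0.034, -0.999], [1.0, 0.01, -0.02], [0.01, -0.999, 0.034]] turn need deg 0.55 q [-0.35  0.47  1.86 -0.01  0.77 -0.3 ]
0.03 [478.1 -96.6  68.1] -107.9 68.1
0.13 [478.1 -95.5  81.8] -106.8 81.8
0.23 [478.3 -93.1  95.2] -104.4 95.2
0.33 [478.5 -89.3 108.4] -100.6 108.4
0.43 [478.8 -84.2 121.1] -95.5 121.1
0.53 [479.1 -77.9 133.3] -89.2 133.3
0.63 [479.5 -70.4 144.7] -81.7 144.7
0.73 [480.  -61.8 155.4] -73.1 155.4
0.83 [480.5 -52.2 165.1] -63.5 165.1
0.93 [481.1 -41.6 173.8] -52.9 173.8
1.03 [481.7 -30.3 181.4] -41.5 181.4
1.13 [482.4 -18.2 187.9] -29.5 187.9
1.23 [483.1  -5.6 193.1] -16.8 193.1
1.33 [483.8   7.5 197. ] -3.7 197.0
1.43 [484.5  20.9 199.6] 9.8 199.6
1.53 [485.3  34.6 200.9] 23.4 200.9
```

Request:
send_rows(
  commands=[
    [[-0.014, 0.001, 0.0005, 0, 0], [-0.0135, 0.002, 0.0005, 0, 0], [-0.013, 0.0035, 0.0005, 0, 0], [-0.0127, 0.005, 0.0005, 0, 0], [-0.012, 0.006, 0.0005, 0, 0]],
  ],
)

```text
time: 5.32
tool_pos: [481.4, -79.2, 124.9]
tcp_rot: [-0.528, 1.534, -0.575]
contact_force: [1.6, 1.9, -5.3]
grip_width: 14.0
```

```bash
cat >> h.py <<'E'
def arc(n=8,step=.1,L=137,off=20,dy=133):
    p,M,o=tool(); b=tb(p); 
    g=b+(B.T@M)[:,0]*(-off); x=g[0]-29; z=g[2]-76
    phi=np.arctan2(z,-x); r=np.hypot(x,z); print("phi",phi.round(3),"r",r.round(1))
    prev=b
    for k in range(1,n+1):
        f=phi+k*step; q=np.array([29-L*np.cos(f),b[1],76+L*np.sin(f)])+(B.T@M)[:,0]*off
        print(round(f,2),((B.T@M).T@(q-prev)).round(1)); prev=q
E
python3 -c "
from h import *
st();arc()"
```

```text
t 5.32 tcp [481.4 -79.2 124.9] bin [-90.4 130.7 124.9] F [ 1.6  1.9 -5.3] w 14.0
toolx/y/z in bin: [[-0.018, -0.032, -0.999], [1.0, 0.007, -0.019], [0.008, -0.999, 0.032]] turn need deg 0.42 q [-0.31  0.37  1.8  -0.01  0.94 -0.26]
phi 0.525 r 137.5
0.62 [-11.4   7.7   1.1]
0.72 [-10.8   8.4   0.4]
0.82 [-10.    9.4   0.4]
0.92 [-9.  10.3  0.4]
1.02 [-7.9 11.2  0.3]
1.12 [-6.7 11.9  0.3]
1.22 [-5.5 12.5  0.3]
1.32 [-4.2 13.   0.2]
```

Works nicely; continue along the arc.

Request:
send_rows(
  commands=[
    [[-0.0114, 0.0075, 0.0005, 0, 0], [-0.011, 0.0085, 0.0004, 0, 0], [-0.01, 0.0095, 0.0004, 0, 0], [-0.009, 0.0105, 0.0004, 0, 0], [-0.008, 0.011, 0.0003, 0, 0], [-0.0067, 0.012, 0.0003, 0, 0]],
  ],
)

```text
time: 5.82
tool_pos: [484.7, -16.8, 182.7]
tcp_rot: [-0.571, 1.534, -0.617]
contact_force: [4.9, -1.0, -8.7]
grip_width: 14.0
```

```bash
python3 -c "
from h import *
st();arc(5)"
```

```text
t 5.82 tcp [484.7 -16.8 182.7] bin [-27.9 130.7 182.7] F [ 4.9 -1.  -8.7] w 14.0
toolx/y/z in bin: [[-0.02, -0.031, -0.999], [1.0, 0.009, -0.02], [0.009, -0.999, 0.031]] turn need deg 0.49 q [-0.18  0.3   1.72 -0.02  1.09 -0.13]
phi 1.151 r 138.7
1.25 [-3.6 13.4  0.9]
1.35 [-3.9 13.1  0.2]
1.45 [-2.6 13.4  0.2]
1.55 [-1.2 13.6  0.2]
1.65 [ 0.1 13.7  0.1]
```

Request:
send_rows(
  commands=[
    [[-0.005, 0.013, 0.0003, 0, 0], [-0.004, 0.013, 0.0003, 0, 0], [-0.0025, 0.0135, 0.0003, 0, 0], [-0.001, 0.007, 0.0002, 0, 0]],
  ],
)

```text
time: 6.15
tool_pos: [487.6, 31.5, 195.7]
tcp_rot: [-0.717, 1.531, -0.76]
contact_force: [4.4, -10.5, -9.1]
grip_width: 14.2
```

```bash
python3 -c "
from h import *
st();arc(2)
cv2.imwrite('pics/s3.png',cap('scene')['color'][150:400,150:450])
cv2.imwrite('pics/w3.png',cap('wrist')['color'])"
```

```text
t 6.15 tcp [487.6  31.5 195.7] bin [ 20.5 130.6 195.7] F [  4.4 -10.5  -9.1] w 14.2
toolx/y/z in bin: [[-0.026, -0.031, -0.999], [1.0, 0.011, -0.026], [0.012, -0.999, 0.03]] turn need deg 0.64 q [-0.08  0.29  1.69 -0.03  1.13 -0.02]
phi 1.514 r 139.9
1.61 [ 2.4 13.9  0.7]
1.71 [ 0.9 13.7  0.1]
```

View pics/s3.png

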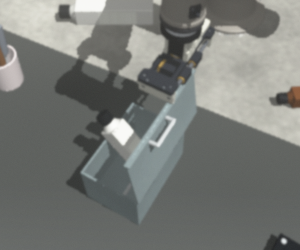

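View pics/w3.png

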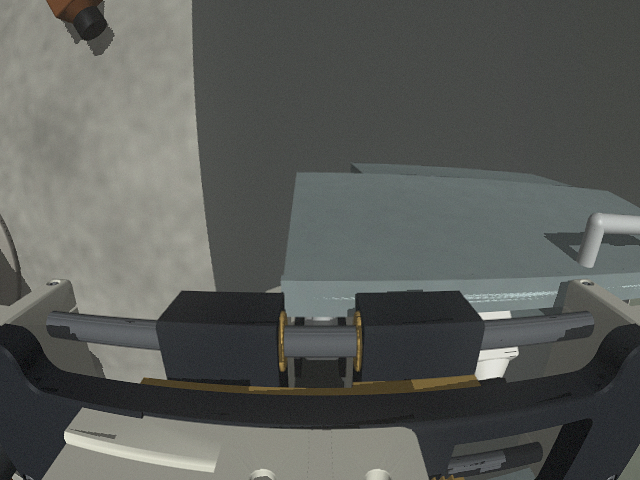

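Request:
send_rows(
  commands=[
    [[0, 0.006, 0, 0, 0], [0, 0.004, 0, 0, 0], [0, 0.003, 0, 0, 0], [0, -0.001, 0, 0, 0.05], [0, 0, 0, 0, 0.05], [0, 0, 0, 0, 0.05], [-0.015, 0, 0, 0, 0.05]],
  ],
)

```text
time: 6.83
tool_pos: [486.2, 32.1, 210.0]
tcp_rot: [-1.138, 1.513, -1.182]
contact_force: [-0.5, -0.1, -0.1]
grip_width: 36.2
```

```bash
python3 -c "
from h import *
st();arc(1)"
```

```text
t 6.83 tcp [486.2  32.1 210. ] bin [ 21. 132. 210.] F [-0.5 -0.1 -0.1] w 36.2
toolx/y/z in bin: [[-0.053, -0.025, -0.998], [0.999, 0.01, -0.053], [0.011, -1.0, 0.024]] turn need deg 0.58 q [-0.06  0.28  1.67 -0.06  1.17  0.01]
phi 1.525 r 154.1
1.63 [16.4 15.3  0.2]
```

Request:
send_rows(
  commands=[
    [[-0.025, 0, 0, 0, 0.06], [-0.035, -0.002, 0, 0, 0.07], [-0.035, -0.002, 0, 0, 0.08], [-0.02, -0.035, 0.015, 0, 0.0918], [0, -0.035, 0.02, 0, 0.0918]],
  ],
)

```text
time: 7.25
tool_pos: [512.8, -28.4, 337.1]
tcp_rot: [-1.062, 1.517, -1.095]
contact_force: [0.7, 0.1, -0.4]
grip_width: 69.8
```

```bash
python3 -c "
from h import *
st()
cv2.imwrite('pics/t4.png',cv2.resize(cap('top')['color'][100:260,250:400],None,fx=3.5,fy=3.5))
cv2.imwrite('pics/s4.png',cv2.resize(cap('scene')['color'][195:375,205:365],None,fx=3.3,fy=3.3))
cv2.imwrite('pics/w4.png',cap('wrist')['color'])"
```

```text
t 7.25 tcp [512.8 -28.4 337.1] bin [-37.9 102.  337.1] F [ 0.7  0.1 -0.4] w 69.8
toolx/y/z in bin: [[-0.046, -0.027, -0.999], [0.999, 0.021, -0.047], [0.023, -0.999, 0.026]] turn need deg 1.23 q [-0.18  0.24  1.36 -0.04  1.5  -0.14]
```

View pics/s4.png

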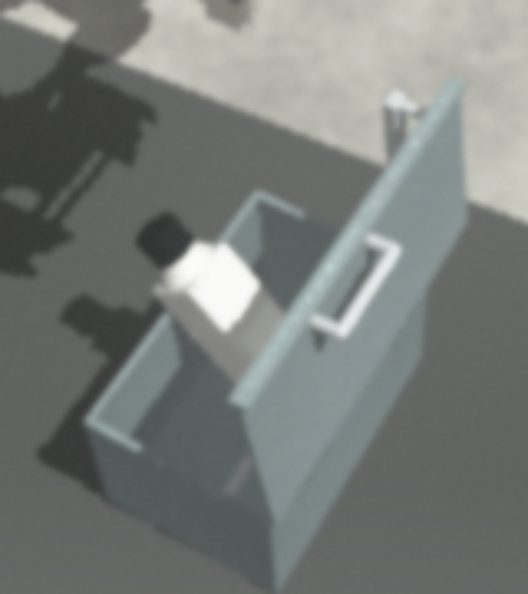

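View pics/w4.png

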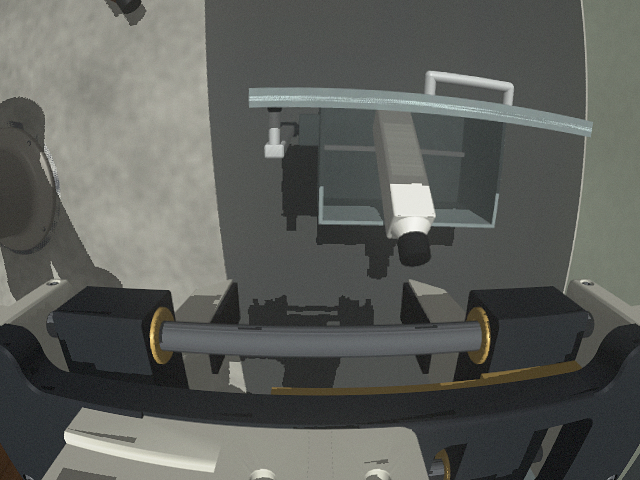

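Run:
```python
from h import *
p,M,o=tool(); c=cap('wrist')
for n,u,v,z in (("stayend",274,151,230),("lidnear",250,97,255),("lidfar",590,130,255),("lidmid",420,105,255),("rimnear",320,222,116),("rimfar",495,226,116),("cap",413,248,166),("shL",390,213,150),("shR",434,208,150),("upL",391,185,165),("upR",428,187,165)):
    print(n,tb(wz(c,u,v,p,M,z)).round(1))
```

```text
stayend [ 20.3 132.  230. ]
lidnear [ 56.6 144.3 255. ]
lidfar [  54.  -102.2  255. ]
lidmid [ 54.3  38.7 255. ]
rimnear [-62.7  96.9 116. ]
rimfar [ -63.7 -101.5  116. ]
cap [-72.7  10.2 166. ]
shL [-43.3  31.5 150. ]
shR [-37.3 -12.2 150. ]
upL [-13.7  35.5 165. ]
upR [-14.3   0.7 165. ]
```

Request:
send_rows(
  commands=[
    [[0, -0.008, 0.036, 1.2, 0.0918], [0, -0.006, 0.036, 0, 0.0918], [0.02, 0, 0.018, 0, 0.0918], [0.035, 0, 0, 0, 0.0918], [0.035, 0, 0, 0, 0.0918], [0.02, 0, 0, 0, 0.0918], [0, 0, 0, 0, 0.0918]],
  ],
)

```text
time: 8.03
tool_pos: [599.7, -41.5, 215.7]
tcp_rot: [-1.331, 1.532, -1.384]
contact_force: [-1.1, -0.2, 0.5]
grip_width: 92.1
```

```bash
python3 -c "
from h import *
st();to([-52,11,180]);to([-52,11,123])
cv2.imwrite('pics/w5.png',cap('wrist')['color'])"
```

```text
t 8.03 tcp [599.7 -41.5 215.7] bin [-46.3  14.6 215.7] F [-1.1 -0.2  0.5] w 92.1
toolx/y/z in bin: [[-0.038, -0.009, -0.999], [0.999, 0.002, -0.038], [0.003, -1.0, 0.009]] turn need deg 0.13 q [-0.18  0.49  1.33 -0.04  1.31 -0.12]
to [-52, 11, 180] tool shift mm [35.9 -4.4  3.2]
to [-52, 11, 123] tool shift mm [92.9 -2.2  2.7]
```

View pics/w5.png

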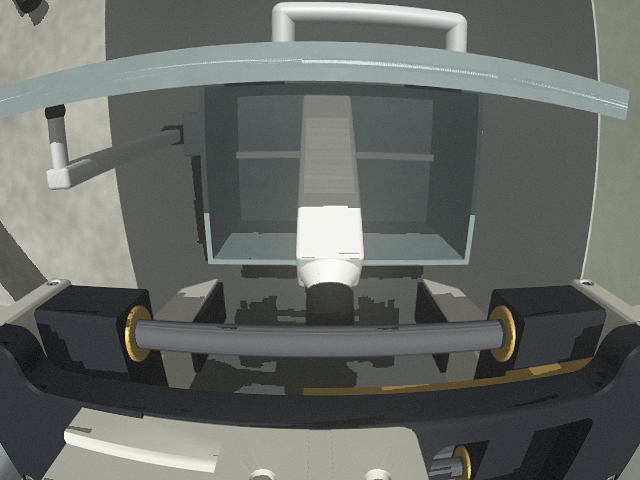

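Request:
send_rows(
  commands=[
    [[0.025, -0.002, 0.003, 0, 0.0918], [0.03, 0, 0, 0, 0.0918], [0.025, 0, 0, 0, 0.0918], [0.01, 0, 0, 0, 0.0918], [0, 0, 0, 0, 0.0918]],
  ],
)

```text
time: 8.5
tool_pos: [608.0, -42.7, 134.9]
tcp_rot: [-0.991, 1.526, -1.039]
contact_force: [-0.4, -0.1, 1.0]
grip_width: 91.7
```

```bash
python3 -c "
from h import *
st();to([-52,11,123])
cv2.imwrite('pics/w6.png',cap('wrist')['color'])"
```

```text
t 8.5 tcp [608.  -42.7 134.9] bin [-47.    6.2 134.9] F [-0.4 -0.1  1. ] w 91.7
toolx/y/z in bin: [[-0.038, -0.025, -0.999], [0.999, 0.006, -0.038], [0.007, -1.0, 0.025]] turn need deg 0.36 q [-0.18  0.56  1.43 -0.04  1.12 -0.11]
to [-52, 11, 123] tool shift mm [11.9 -4.5 -5.1]
```

View pics/w6.png

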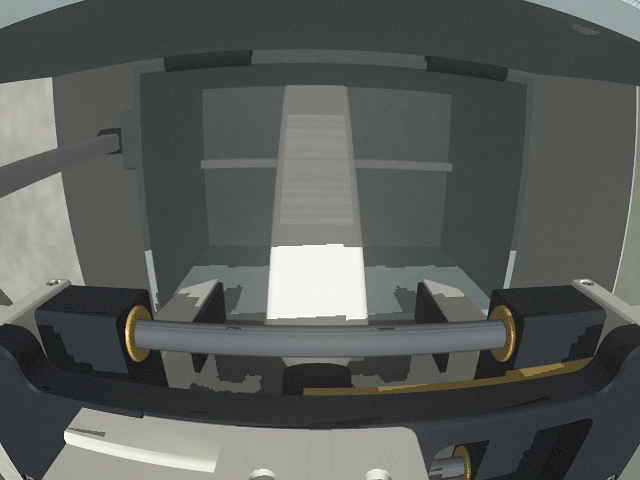

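Request:
send_rows(
  commands=[
    [[0.012, -0.005, -0.004, 0, 0.08], [0.004, 0, 0, 0, 0.06], [0, 0, 0, 0, 0.05], [0, 0, 0, 0, 0.03], [0, 0, 0, 0, 0.03], [0, 0, 0, 0, 0.03], [0, 0, 0, 0, 0.03]],
  ],
)

```text
time: 9.13
tool_pos: [610.7, -47.3, 132.1]
tcp_rot: [-0.734, 1.511, -0.781]
contact_force: [0.0, 1.0, 0.2]
grip_width: 49.8
```

```bash
python3 -c "
from h import *
st();to([-52,11,123])
cv2.imwrite('pics/w7.png',cap('wrist')['color'])"
```

```text
t 9.13 tcp [610.7 -47.3 132.1] bin [-51.4   3.3 132.1] F [0.  1.  0.2] w 49.8
toolx/y/z in bin: [[-0.039, -0.044, -0.998], [0.999, 0.007, -0.04], [0.009, -0.999, 0.044]] turn need deg 0.4 q [-0.18  0.56  1.45 -0.04  1.09 -0.12]
to [-52, 11, 123] tool shift mm [ 8.8 -0.2 -8.1]
```

View pics/w7.png

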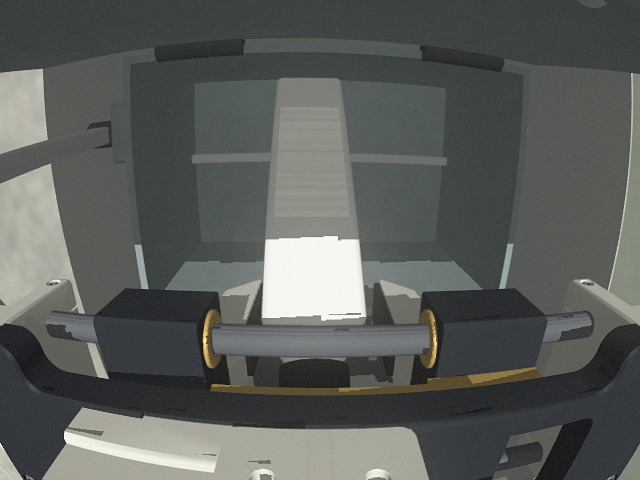

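Request:
send_rows(
  commands=[
    [[0.012, 0, 0, 0, 0.05], [0.006, 0, 0, 0, 0.03], [0.003, 0, 0, 0, 0.03], [0.001, 0, 0, 0, 0.03], [0, 0, 0, 0, 0.03]],
  ],
)

```text
time: 9.6
tool_pos: [611.7, -47.0, 114.5]
tcp_rot: [-0.715, 1.51, -0.759]
contact_force: [-2.5, 1.0, 1.4]
grip_width: 42.8
```

```bash
python3 -c "
from h import *
st()"
```

```text
t 9.6 tcp [611.7 -47.  114.5] bin [-51.1   2.3 114.5] F [-2.5  1.   1.4] w 42.8
toolx/y/z in bin: [[-0.039, -0.046, -0.998], [0.999, 0.009, -0.04], [0.011, -0.999, 0.046]] turn need deg 0.52 q [-0.18  0.58  1.46 -0.04  1.05 -0.12]
```

Request:
send_rows(
  commands=[
    [[0, 0, 0, 0, 0.055], [0, 0, 0, 0, 0.055], [-0.012, -0.001, -0.002, 0, 0.055], [-0.004, 0, -0.001, 0, 0.055], [0, 0, 0, 0, 0.03], [0, 0, 0, 0, 0.03], [0, 0, 0, 0, 0.03]],
  ],
)

```text
time: 10.18
tool_pos: [608.5, -47.7, 132.4]
tcp_rot: [-0.701, 1.508, -0.746]
contact_force: [-0.4, -0.1, -2.1]
grip_width: 42.5
```

```bash
python3 -c "
from h import *
st()"
```

```text
t 10.18 tcp [608.5 -47.7 132.4] bin [-52.    5.5 132.4] F [-0.4 -0.1 -2.1] w 42.5
toolx/y/z in bin: [[-0.04, -0.048, -0.998], [0.999, 0.008, -0.04], [0.01, -0.999, 0.048]] turn need deg 0.48 q [-0.19  0.55  1.46 -0.04  1.08 -0.12]
```

```bash
cat >> h.py <<'E'
def tip(s=158.5,e=5.1,off=13,th0=.69,n=9):
    p,M,o=tool(); R_=B.T@M; prev=None
    for th in np.linspace(th0,.06,n+1):
        F=np.array([62-21*np.cos(th),6+21*np.sin(th)]); G=F+s*np.array([-np.sin(th),np.cos(th)])+e*np.array([np.cos(th),np.sin(th)])
        q=np.array([G[0],tb(p)[1],G[1]])+R_[:,0]*off
        print(round(th,2),q.round(1),"" if prev is None else (R_.T@(q-prev)).round(1)); prev=q
E
python3 -c "
from h import *
tip()"
```

```text
0.69 [-51.7   4.9 131.9] 
0.62 [-43.6   4.9 137.2] [-5.6  7.9  0.3]
0.55 [-34.9   4.9 141.8] [-4.9  8.4  0.3]
0.48 [-25.8   4.9 145.7] [-4.2  8.9  0.3]
0.41 [-16.3   4.9 148.8] [-3.5  9.4  0.2]
0.34 [ -6.4   4.9 151.2] [-2.8  9.8  0.2]
0.27 [  3.9   4.9 152.7] [-2.  10.2  0.2]
0.2 [ 14.4   4.9 153.6] [-1.2 10.5  0.1]
0.13 [ 25.2   4.9 153.6] [-0.4 10.7  0.1]
0.06 [ 36.1   4.9 152.8] [ 0.3 11.   0.1]
```

Request:
send_rows(
  commands=[
    [[-0.006, 0.008, 0.0003, 0, 0.03], [-0.005, 0.0085, 0.0003, 0, 0.03], [-0.0045, 0.009, 0.0003, 0, 0.03], [-0.0035, 0.0095, 0.0003, 0, 0.03]],
  ],
)

```text
time: 10.52
tool_pos: [608.9, -12.9, 149.7]
tcp_rot: [-0.802, 1.509, -0.85]
contact_force: [0.1, -2.7, -2.3]
grip_width: 41.7
```

```bash
python3 -c "
from h import *
st()
cv2.imwrite('pics/w8.png',cap('wrist')['color'])
cv2.imwrite('pics/s8.png',cv2.resize(cap('scene')['color'][175:375,205:365],None,fx=3,fy=3))"
```

```text
t 10.52 tcp [608.9 -12.9 149.7] bin [-17.2   6.9 149.7] F [ 0.1 -2.7 -2.3] w 41.7
toolx/y/z in bin: [[-0.044, -0.043, -0.998], [0.999, 0.006, -0.044], [0.008, -0.999, 0.043]] turn need deg 0.35 q [-0.13  0.54  1.43 -0.05  1.13 -0.06]
```

View pics/w8.png

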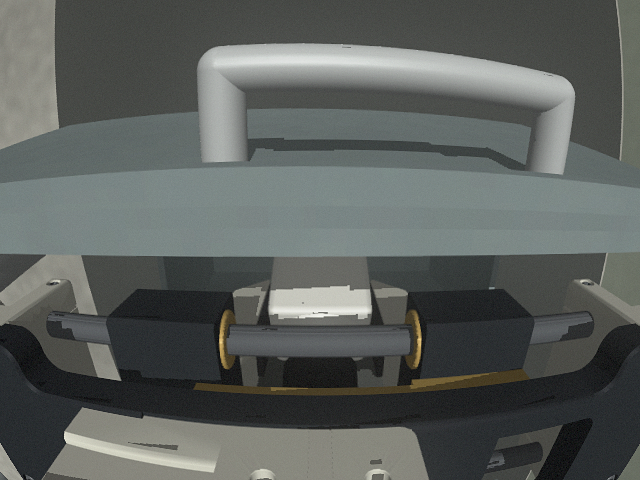

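View pics/s8.png

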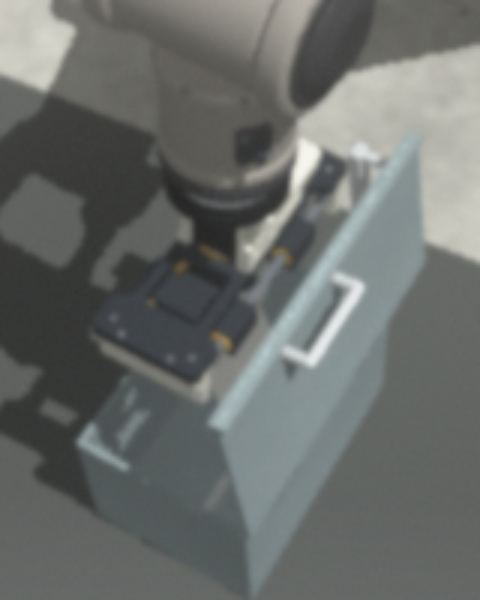

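Request:
send_rows(
  commands=[
    [[-0.003, 0.01, 0.0002, 0, 0.03], [-0.002, 0.0102, 0.0002, 0, 0.03], [-0.0015, 0.0105, 0.0002, 0, 0.03]],
  ],
)

```text
time: 10.87
tool_pos: [610.7, 20.3, 154.8]
tcp_rot: [-0.805, 1.509, -0.851]
contact_force: [0.6, -2.0, -1.6]
grip_width: 41.9
```

```bash
python3 -c "
from h import *
st()
cv2.imwrite('pics/w9.png',cap('wrist')['color'])
cv2.imwrite('pics/s9.png',cv2.resize(cap('scene')['color'][175:375,205:365],None,fx=3,fy=3))"
```

```text
t 10.87 tcp [610.7  20.3 154.8] bin [ 16.1   7.  154.8] F [ 0.6 -2.  -1.6] w 41.9
toolx/y/z in bin: [[-0.044, -0.043, -0.998], [0.999, 0.007, -0.044], [0.009, -0.999, 0.043]] turn need deg 0.42 q [-0.07  0.54  1.42 -0.05  1.14 -0.  ]
```

View pics/w9.png

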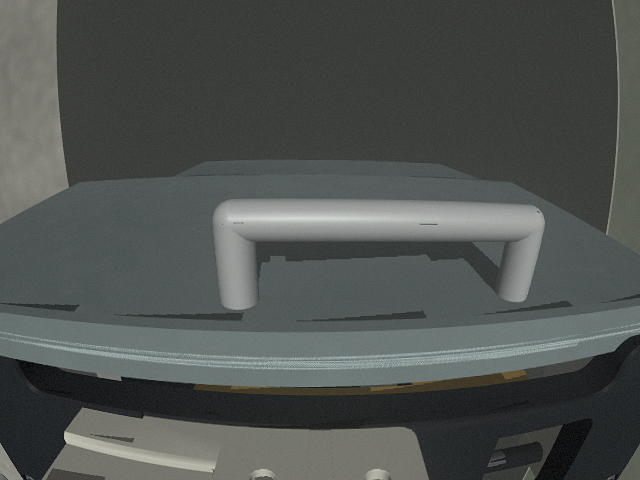

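View pics/s9.png

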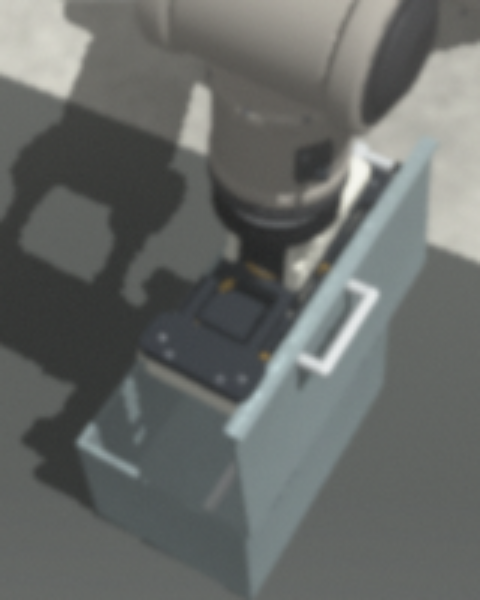

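Request:
send_rows(
  commands=[
    [[-0.0005, 0.0105, 0.0001, 0, 0.03], [0.0, 0.01, 0.0001, 0, 0.03]],
  ],
)

```text
time: 11.13
tool_pos: [611.9, 41.9, 154.2]
tcp_rot: [-0.804, 1.509, -0.849]
contact_force: [-0.5, -2.8, -1.8]
grip_width: 41.6
```

```bash
python3 -c "
from h import *
st()
cv2.imwrite('pics/t10.png',cv2.resize(cap('top')['color'][80:280,230:420],None,fx=3,fy=3))
cv2.imwrite('pics/s10.png',cv2.resize(cap('scene')['color'][175:375,205:365],None,fx=3,fy=3))"
```

```text
t 11.13 tcp [611.9  41.9 154.2] bin [ 37.6   7.  154.2] F [-0.5 -2.8 -1.8] w 41.6
toolx/y/z in bin: [[-0.044, -0.043, -0.998], [0.999, 0.008, -0.044], [0.01, -0.999, 0.043]] turn need deg 0.48 q [-0.03  0.54  1.41 -0.05  1.15  0.03]
```

View pics/t10.png

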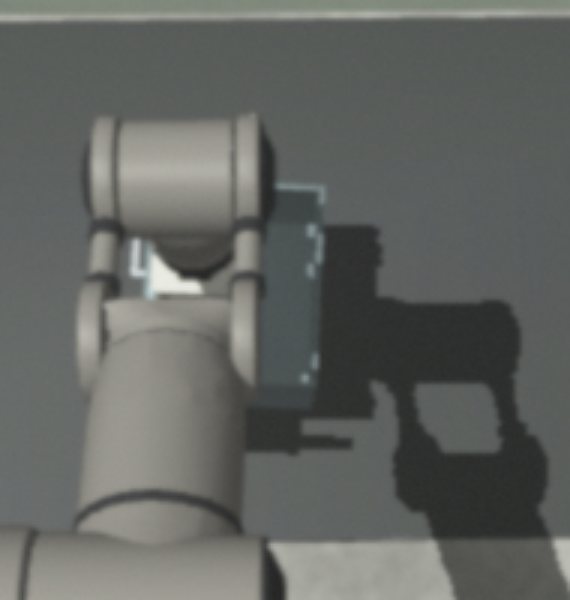

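View pics/s10.png

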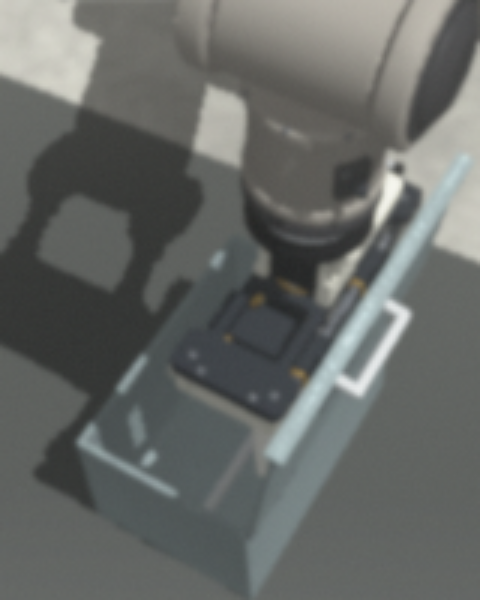

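Request:
send_rows(
  commands=[
    [[-0.01, 0, 0.0004, 0, 0.03], [-0.01, -0.002, 0.0004, 0, 0.03], [-0.006, -0.01, 0.0004, 0, 0.03], [0, -0.016, 0, 0, 0.03], [0, -0.016, 0, 0, 0.03], [0, -0.014, 0, 0, 0.03], [0, -0.008, 0, 0, 0.03]],
  ],
)

```text
time: 11.82
tool_pos: [609.5, -23.6, 188.5]
tcp_rot: [-0.722, 1.51, -0.762]
contact_force: [-0.3, 1.0, -3.1]
grip_width: 41.5
```

```bash
python3 -c "
from h import *
st()
cv2.imwrite('pics/w11.png',cap('wrist')['color'])
cv2.imwrite('pics/t11.png',cv2.resize(cap('top')['color'][80:280,230:420],None,fx=3,fy=3))
cv2.imwrite('pics/s11.png',cv2.resize(cap('scene')['color'][175:375,205:365],None,fx=3,fy=3))"
```

```text
t 11.82 tcp [609.5 -23.6 188.5] bin [-27.9   5.8 188.5] F [-0.3  1.  -3.1] w 41.5
toolx/y/z in bin: [[-0.039, -0.046, -0.998], [0.999, 0.014, -0.04], [0.016, -0.999, 0.045]] turn need deg 0.79 q [-0.15  0.5   1.38 -0.04  1.21 -0.09]
```

View pics/w11.png

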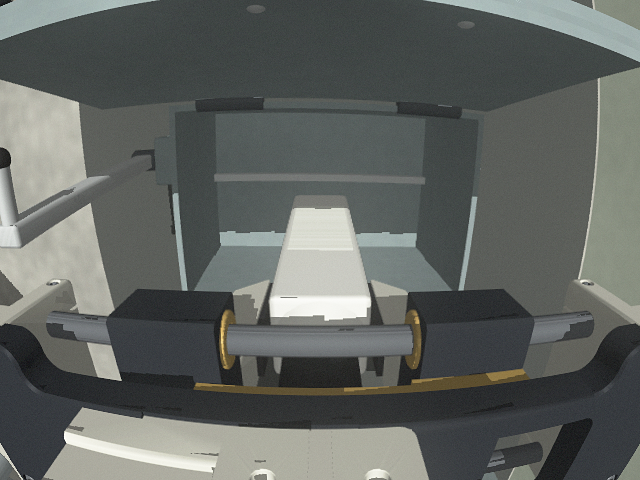

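View pics/s11.png

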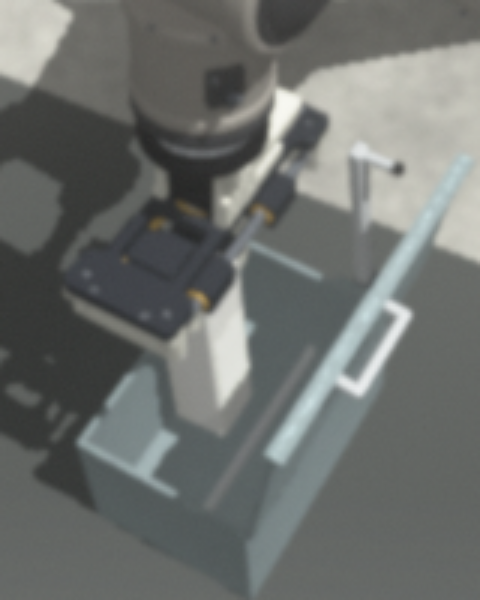

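Run:
```python
from h import *
p,M,o=tool(); c=cap('wrist')
for n,u,v,z in (("footL",293,207,43),("footR",349,207,43),("topL",270,312,208),("topR",372,312,208),("rib top",320,178,16),("rib",300,178,16)):
    print(n,tb(wz(c,u,v,p,M,z)).round(1))
cv2.imwrite('pics/w11z.png',cv2.resize(c['color'][170:350,230:410],None,fx=3.3,fy=3.3))
```

```text
footL [-15.2  21.1  43. ]
footR [-15.  -25.4  43. ]
topL [-20.9  26.8 208. ]
topR [-21.4 -15.8 208. ]
rib top [ 5.  -2.2 16. ]
rib [ 5.  15.5 16. ]
```

View pics/w11z.png

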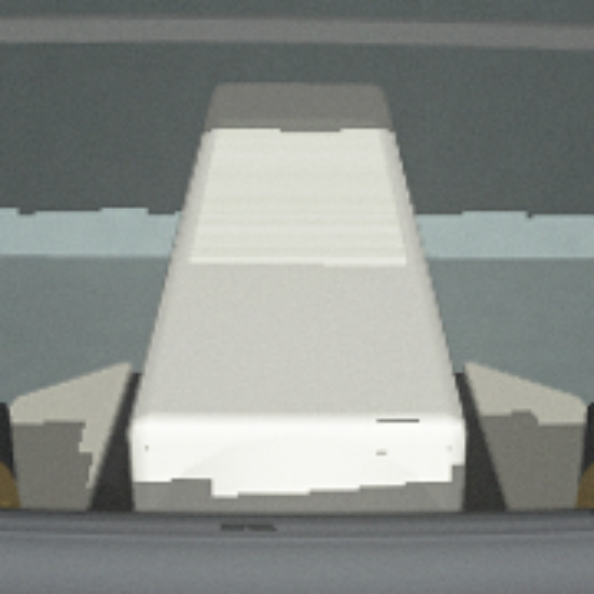

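Run:
```python
from h import *
p,M,o=tool(); c=cap('wrist')
for n,u,v,z in (("footL",294,196,43),("footR",348,196,43),("topL",270,297,208),("topR",371,297,208)):
    print(n,tb(wz(c,u,v,p,M,z)).round(1))
```

```text
footL [-5.1 20.5 43. ]
footR [ -4.8 -24.   43. ]
topL [-13.   26.6 208. ]
topR [-13.3 -14.6 208. ]
```

Request:
send_rows(
  commands=[
    [[0.01, -0.001, 0, 0, 0.03], [0.012, -0.001, 0, 0, 0.03], [0.006, 0, 0, 0, 0.03]],
  ],
)

```text
time: 12.32
tool_pos: [611.3, -22.1, 159.1]
tcp_rot: [-0.689, 1.51, -0.726]
contact_force: [-0.7, -0.0, -2.5]
grip_width: 41.7
```

```bash
python3 -c "
from h import *
st()"
```

```text
t 12.32 tcp [611.3 -22.1 159.1] bin [-26.2   4.1 159.1] F [-0.7 -0.  -2.5] w 41.7
toolx/y/z in bin: [[-0.038, -0.047, -0.998], [0.999, 0.018, -0.039], [0.019, -0.999, 0.047]] turn need deg 1.01 q [-0.14  0.53  1.42 -0.04  1.14 -0.09]
```

Request:
send_rows(
  commands=[
    [[0.003, -0.003, 0, 0, 0.03], [0.003, -0.001, 0, 0, 0.03], [0.002, 0, 0, 0, 0.03]],
  ],
)

```text
time: 12.57
tool_pos: [612.1, -24.9, 152.3]
tcp_rot: [-0.667, 1.509, -0.701]
contact_force: [-4.9, 1.7, 18.0]
grip_width: 42.2
```

```bash
python3 -c "
from h import *
st()
cv2.imwrite('pics/w12.png',cap('wrist')['color'])"
```

```text
t 12.57 tcp [612.1 -24.9 152.3] bin [-29.    3.1 152.3] F [-4.9  1.7 18. ] w 42.2
toolx/y/z in bin: [[-0.037, -0.049, -0.998], [0.999, 0.02, -0.038], [0.022, -0.999, 0.048]] turn need deg 1.14 q [-0.15  0.54  1.42 -0.04  1.13 -0.1 ]
```

View pics/w12.png

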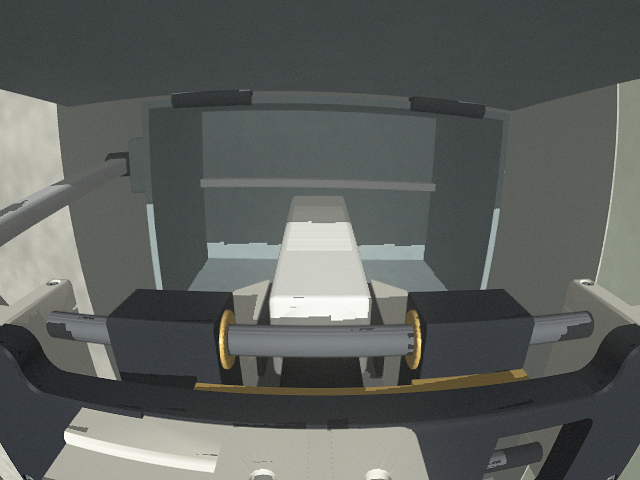

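Request:
send_rows(
  commands=[
    [[-0.001, 0, 0, 0, 0.03], [0, 0, 0, 0, 0.044], [0, 0, 0, 0, 0.047], [0, 0, 0, 0, 0.05], [0, 0, 0, 0, 0.055]],
  ],
)

```text
time: 13.03
tool_pos: [613.6, -24.5, 155.4]
tcp_rot: [-0.627, 1.505, -0.66]
contact_force: [-1.1, 0.2, -0.4]
grip_width: 52.5
```

```bash
python3 -c "
from h import *
st()
p,M,o=tool();c=cap('wrist')
cv2.imwrite('pics/w13.png',c['color'])
cv2.imwrite('pics/w13z.png',cv2.resize(c['color'][170:350,230:410],None,fx=3.3,fy=3.3))"
```

```text
t 13.03 tcp [613.6 -24.5 155.4] bin [-28.6   1.6 155.4] F [-1.1  0.2 -0.4] w 52.5
toolx/y/z in bin: [[-0.037, -0.054, -0.998], [0.999, 0.021, -0.039], [0.023, -0.998, 0.053]] turn need deg 1.2 q [-0.15  0.53  1.42 -0.04  1.13 -0.1 ]
```

View pics/w13z.png

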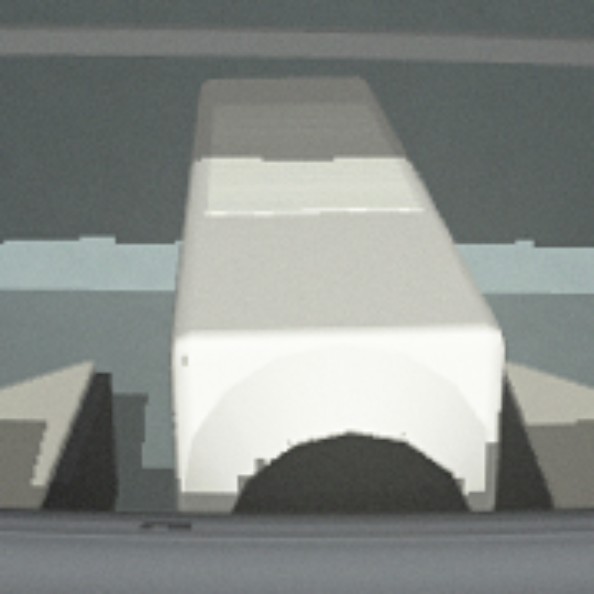

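Run:
```python
from h import *
p,M,o=tool(); c=cap('wrist')
for n,u,v,z in (("footL",290.5,196,6),("footR",341.3,195,6),("topL",283,271,171),("topR",381.5,271,171),("ribL",250,178.5,16),("ribR",390,185,16)):
    print(n,tb(wz(c,u,v,p,M,z)).round(1))
```

```text
footL [-8.8 17.9  6. ]
footR [ -7.5 -24.5   6. ]
topL [ -6.4  17.2 171. ]
topR [ -6.4 -23.4 171. ]
ribL [ 7.5 50.2 16. ]
ribR [  3.8 -63.3  16. ]
```

Request:
send_rows(
  commands=[
    [[0, 0, 0, 0, 0.07], [0, 0, 0.001, 0, 0.08], [0, 0, 0.001, 0, 0.0918], [0, 0, 0.001, 0, 0.0918], [-0.015, 0, 0.001, 0, 0.0918], [-0.025, 0, 0.001, 0, 0.0918], [-0.035, 0, 0.002, 0, 0.0918], [-0.035, 0, 0.002, 0, 0.0918], [-0.02, -0.01, 0.001, 0, 0.0918]],
  ],
)

```text
time: 13.88
tool_pos: [614.0, -28.1, 282.8]
tcp_rot: [-0.783, 1.52, -0.815]
contact_force: [0.9, 0.6, -0.2]
grip_width: 91.8
```

```bash
python3 -c "
from h import *
st()
cv2.imwrite('pics/w14.png',cap('wrist')['color'])
cv2.imwrite('pics/s14.png',cap('scene')['color'])"
```

```text
t 13.88 tcp [614.  -28.1 282.8] bin [-32.1   1.  282.8] F [ 0.9  0.6 -0.2] w 91.8
toolx/y/z in bin: [[-0.035, -0.037, -0.999], [0.999, 0.022, -0.036], [0.024, -0.999, 0.036]] turn need deg 1.29 q [-0.15  0.46  1.19 -0.03  1.45 -0.12]
```

View pics/w14.png

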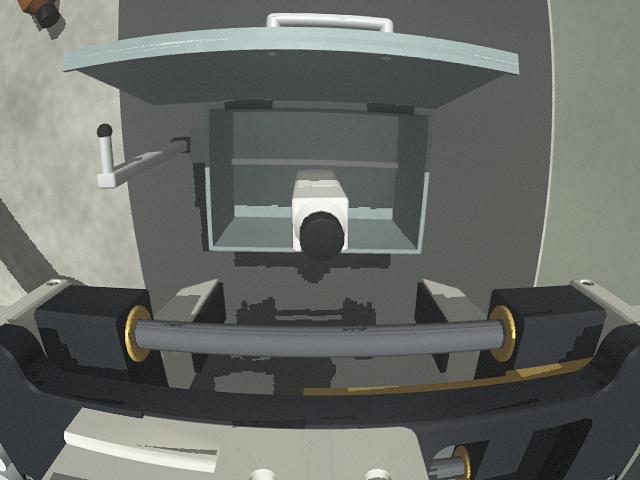

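View pics/s14.png

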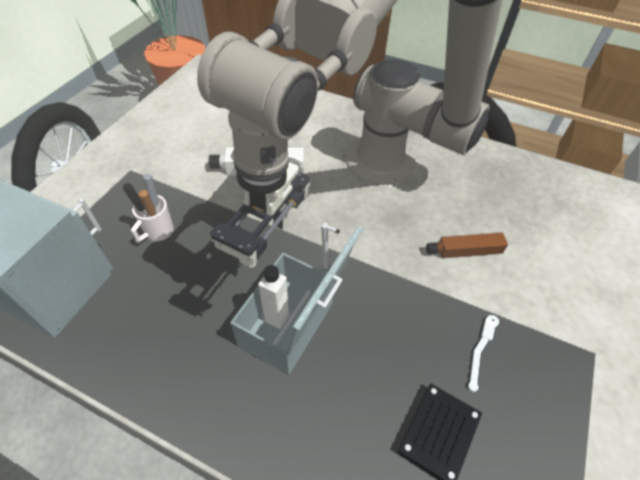

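Request:
send_rows(
  commands=[
    [[-0.02, 0, 0, 0, 0.0918], [-0.01, 0, 0, 0, 0.0918], [0, 0, 0, 0, 0.0918]],
  ],
)

```text
time: 14.23
tool_pos: [613.2, -29.4, 312.6]
tcp_rot: [-0.783, 1.518, -0.818]
contact_force: [0.2, 0.3, 0.2]
grip_width: 91.8
```

Run:
```python
from h import *
st()
p,M,o=tool();c=cap('wrist');t=cap('top')
cv2.imwrite('pics/w15.png',c['color'])
```

```text
t 14.23 tcp [613.2 -29.4 312.6] bin [-33.5   1.7 312.6] F [0.2 0.3 0.2] w 91.8
toolx/y/z in bin: [[-0.037, -0.038, -0.999], [0.999, 0.019, -0.037], [0.021, -0.999, 0.037]] turn need deg 1.11 q [-0.16  0.44  1.13 -0.03  1.52 -0.12]
```

View pics/w15.png

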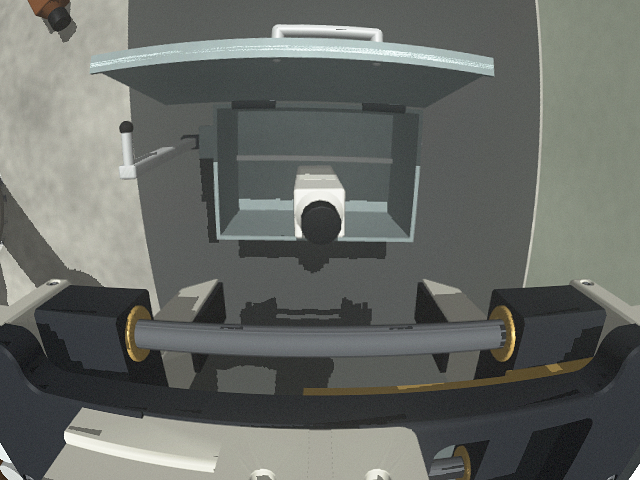

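Run:
```python
from h import *
p,M,o=tool();c=cap('wrist')
for n,u,v,z in (("ball",126,128,228),("barend",127,170,231),("cap",321,222,206),("lid",290,45,255),("footedge",319,167,6),("ribtop",315,159,16)):
    print(n,tb(wz(c,u,v,p,M,z)).round(1))
```

```text
ball [ 48.7 131.6 228. ]
barend [ 19.9 131.1 231. ]
cap [-23.6  -2.9 206. ]
lid [ 92.1  18.5 255. ]
footedge [-7.5 -7.7  6. ]
ribtop [ 3.4 -2.3 16. ]
```

```bash
python3 -c "
from plant import close_job
print(close_job())"
```

```text
the job is handed in; nothing more can be done
None
```

The stay is fully up, and the bottle stands upright in the front compartment. The arm has let go and is clear of everything, with about 0 N at the wrist. I handed the job in at about 14 s; the hand-in gives no verdict.

- **Stay:** I pinched it near its end and swung it to its stop. The ball was last measured at x = 49 mm, z taken as 228 mm, which is where it should be at about 1.50 rad.
- **Bottle:** I tipped it upright against the back wall, lifted it over the rib and set it down gently before opening the fingers.
    - After the release it sat at about x = -29, y = -3 mm in the bin's frame. The pocket centre is at x = -30, y = 0.
    - The lean measured 0.01–0.025 rad, and the two checks differ by about the accuracy of the images.
- **Lid:** The stay first propped it at about 1.48 rad. While I tipped the bottle, the gripper pushed the lid further back to about 1.75 rad, its limit. It stayed open there, so it now stands behind the stay's ball and no longer rests on it. That still meets the required 1.36 rad, and I left it there.
- **Bystanders:** The mug, filter cover and clutch lever look unmoved in the scene picture taken after the release. I did not measure them.

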